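# Turn a tray of drone motors over into its matching tray

## Task

On the drone bench, three red motors sit in the blue tray of the hinged turnover fixture, with the matching empty white tray already laid face-down on top. By the orange grip, turn the closed pair of trays right over together until the white one lies flat underneath on the other side, then swing the blue tray back alone to lie flat where it started, leaving all three motors upside down in the pockets of the white tray, and let go.

Things in the scene. Friction and masses are not known exactly. Their poses are not given: they have to be found in the camera images.
- orange_grip (a point): Middle of the blue tray's round orange grip bar: 12 mm thick, 54 mm long, 49 mm clear of the tray's long edge, 40 mm clear below, 60 mm above bench. x along bar, y straight to the hinge line (level, parallel to bar, 135 mm away, 60 mm above bench), z up at start. Bar swings a half circle over the hinge, 180 deg; pinched firmly from above, it turns between fingers that keep pointing down.
- motor1: Red drone motor in the pocket at the -x end (bar's x) of the blue tray: plain cylinder, 32 mm diameter, 26 mm high, 50 g, copper band. Origin at the centre of its underside, 45 mm above the bench at the start, z up. Turned over in the white tray its origin is uppermost, about 71 mm above the bench, z down.
- motor2: Same motor, middle pocket. Both trays: 156 x 60 x 20 mm, three 37 mm square pockets 15 mm deep, in a row along the shared hinge, 50 mm from its axis; rims touch when closed. Stiff hinges: each tray stays where left. The blue tray pushes the white one ahead of it all the way over (5 to 10 N at the bar) and comes back alone. Fixture fixed to bench; yaw within 25 deg.
- motor3: Same motor, +x end pocket. The white tray, face down on the blue one at the start, has its own black grip bar, level with the orange one and 82 mm from it along the bar's +x; lifting by the black bar would only take the cover off. Turned fully over, the white tray lies face up on its rest on the far side of the hinge, its rim 60 mm above the bench.

How it is judged (in metres and radians):
On the way:
1. the closed pair is turned right over: the orange grip is over on the other side, within about 15 degrees of fully over, with all motors upside down (distance of orange_grip from where it was at the start of the episode above 0.255 m and height (world z) of orange_grip below 0.096 m and angle between each of motor1, motor2, motor3's own z axis and vertical above 2.8 rad and distance of each of motor1, motor2, motor3 from where it was at the start of the episode above 0.075 m), for 0.1 s.
At the end, for the whole second after the job is handed in: The orange grip is back within 20 mm of where it started (blue tray flat), and all three motors lie still, upside down within about 20 degrees, in the white tray on the other side of the hinge (each more than 75 mm from its start, its origin 60 to 85 mm above the bench) (distance of orange_grip from where it was at the start of the episode below 0.02 m and angle between each of motor1, motor2, motor3's own z axis and vertical above 2.8 rad and distance of each of motor1, motor2, motor3 from where it was at the start of the episode above 0.075 m and height (world z) of motor1 between 0.06 and 0.085 m and linear speed of each of motor1, motor2, motor3 below 0.02 m/s and height (world z) of motor2 between 0.06 and 0.085 m and height (world z) of motor3 between 0.06 and 0.085 m); the robot touches nothing.
It also fails if it takes over 58 s, if anything falls off the work surface, if the arm or the gripper's body presses on something with over 40 N, if the wrist force passes 120 N, or if a joint passes its speed limit or range.

## Robot

A 7-joint arm with a two-finger parallel gripper is mounted at the origin on the work surface. World frame = base frame: x ahead of the robot, y to its left, z up, the work surface at z = 0. Lengths are in mm, angles in degrees, forces in N, time in s.
With the tool pointing down it reaches from about 350 to 900 mm from the base axis. Payload 19.9 kg.
Tool frame: the origin (TCP) lies between the finger pads; the fingertips stand 22 mm ahead of it and the grasp point (between the pads) lies 3 mm ahead of it; y points along the fingers, z is the direction in which the jaws open and shut, and the axes are right-handed (so a half turn about y gives the same grasp; the last joint's range is limited). The gripper opens to 85 mm and grips with 20 to 120 N. Pads are 22 mm wide; open, the fingers measure 114 mm over their backs; the gripper's body (76 mm by 85 mm) begins 54 mm behind the grasp point. The pads swing forward as they close: fully open they stand 13 mm farther back than shut.
Start: joints at [64.372, 23.915, -0.59, 92.452, 0.269, 63.638, -3.037], TCP at [246.716, -574.225, 253.26] pointing down, gripper open.
Joint ranges: [-161.28, 161.28], [-22.2, 115.67], [-73.04, 71.86], [3.21, 147.25], [-68.34, 248.33], [10.77, 114.83], [-161.83, 161.83]. Speed limits (degrees/s): [108.29, 108.29, 136.94, 136.94, 172.46, 172.46, 172.46].

## Interface

Orientations are given as a 3x3 rotation matrix whose columns are the frame's x, y, z axes.
In Python, from plant import manip gives the robot as it stands.
- The arm moves only by the tool move_arm, never from a script. Its argument "plan" is a list that holds one entry, the list of rows, each a list of 5 numbers: the gripper command: -1 is fully open, 1 is shut, values between are in proportion, then the shift along the tool's x, y, z scaled (see below), then the turn about the tool's y scaled (see below). A call has 1 to 20 rows; each row is the pose to reach, as a shift and turn from the pose commanded when the call began, along the tool's axes at that moment, turning the shorter way round; what a row does not reach only later rows make up. The controller multiplies each number of a shift by 0.2 m and each number of a turn by 360 degrees. A row lasts 1/8 s, in which the tool goes at most 62.5 mm and 10.7 degrees, less where a joint would pass 70% of its speed; a pose out of reach is approached as far as the arm can. A call with a number of a shift or a turn outside -1 to 1 is refused whole. A call with a gripper value outside its range is refused whole. The fingers move at their own pace and stop on an object; "force" is the grip in N (left out, the last holds). Time passes only in rows, so rows that repeat a pose let the fingers close. It gives the time, the measured TCP pose, the force and the opening at its end, in the units of the state.
- manip.sense(): the state, without advancing time (a new reading comes with each control period).
- manip.read_camera(name): name is "scene" or "top"; returns the picture (400x640x3 uint8, blue, green, red); there is no depth.
- manip.camera_model(name): a dict with "intrinsics" (3x3 intrinsics, pixels), "pose" (4x4, takes a point from camera to world coordinates). Camera axes: x right, y up, looking along -z (the intrinsics and any distortion apply to the point x, -y, -z); pixel columns grow to the right and rows downward; lengths in mm; the calibration is good to about 2 mm. A picture is of the moment at which its call begins. camera_model takes no time and is no camera call.
- manip.finish_job(): hands the job in, once; it reports no verdict.
The state is a dict: "clock": time; "joint_pos": joint angles; "joint_vel": joint speeds; "effort": joint torques, N m; "tool_pos": TCP position; "eef_rot": TCP orientation; "force": force on the tool from outside, world axes, zero at the start; "torque": the same for the moment, N m; "grip_width": finger opening in mm.
Only numpy, scipy, OpenCV 4.12 (cv2) and the standard library are available. Lean on these libraries where they do the work, as an engineer would, in place of code of your own. Each camera call takes 0.05 s, during which the arm holds its last target.

## Working session

There is one attempt and no reset: what is moved stays moved. The work goes in short steps, Python scripts to look and compute and a tool call to move; the robot and the scene stay as the last step left them, time stands still between calls to the robot, and variables do not carry over. Pictures are saved under pics/ and viewed, and the job is handed in when it is done.

Besides the shell and the picture viewer there is one more tool, called after "Request:" as name([rows], argument=value, ...), one row to a line, values as JSON. move_arm: Moves the arm, as the interface text tells. Shifts and turns lie within -1 to 1; 1 stands for 0.2 m of shift or 360 degrees of turn. Its arguments: {"type":"object","properties":{"plan":{"type":"array"},"force":{"type":"number"}},"required":["plan"]}

```bash
mkdir -p pics; python3 - <<'E'
from plant import manip
import cv2
s=manip.sense()
for k in s: print(k,s[k])
for n in("scene","top"):
    cv2.imwrite(f"pics/{n}0.png",manip.read_camera(n)); m=manip.camera_model(n); print(n,m)
E
```

```text
clock 0.0
joint_pos [64.37247211 23.94939519 -0.59035822 92.48696717  0.26911119 63.63683628
 -3.03690451]
joint_vel [-0.07204475  0.02278631 -0.05517478  0.07041364 -0.05255971 -0.0210996
  0.02550273]
effort [-1.00805068e-03 -8.64460731e+01  6.77785277e-01 -4.34894371e+01
  1.90226507e-02  7.53387198e-03  4.64185644e-05]
tool_pos [ 246.57563149 -573.94688819  252.63488421]
eef_rot [[-9.18791455e-01 -5.75989462e-04  3.94742867e-01]
 [-3.94743277e-01  1.11358810e-03 -9.18790784e-01]
 [ 8.96328513e-05 -9.99999214e-01 -1.25052319e-03]]
force [ 0.1474309  -0.44640369  0.09450971]
torque [ 0.04166574  0.02213865 -0.02701587]
grip_width 85.37866578228
scene {'intrinsics': array([[402.11158287,   0.        , 320.56443502],
       [  0.        , 402.11158287, 203.06582178],
       [  0.        ,   0.        ,   1.        ]]), 'pose': array([[ 7.23727819e-01, -4.67916187e-01,  5.07220352e-01,
         9.19011507e+02],
       [ 6.89933499e-01,  5.06047235e-01, -5.17598265e-01,
        -4.10805075e+02],
       [-1.44848507e-02,  7.24548576e-01,  6.89071514e-01,
         5.53176079e+02],
       [ 0.00000000e+00,  0.00000000e+00,  0.00000000e+00,
         1.00000000e+00]])}
top {'intrinsics': array([[383.87001433,   0.        , 319.67066902],
       [  0.        , 383.87001433, 197.09237181],
       [  0.        ,   0.        ,   1.        ]]), 'pose': array([[-5.91634237e-03,  9.86482778e-01, -1.63758131e-01,
         4.86761965e+02],
       [-9.99279130e-01, -1.19734393e-02, -3.60257788e-02,
        -7.59799048e+01],
       [-3.74995584e-02,  1.63426942e-01,  9.85842491e-01,
         7.19353504e+02],
       [ 0.00000000e+00,  0.00000000e+00,  0.00000000e+00,
         1.00000000e+00]])}
```

View pics/scene0.png

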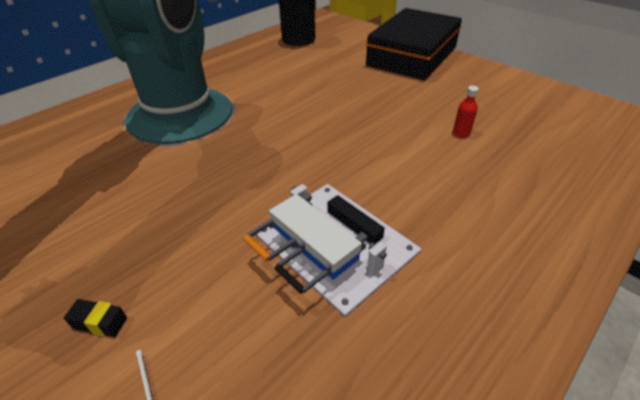

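View pics/top0.png

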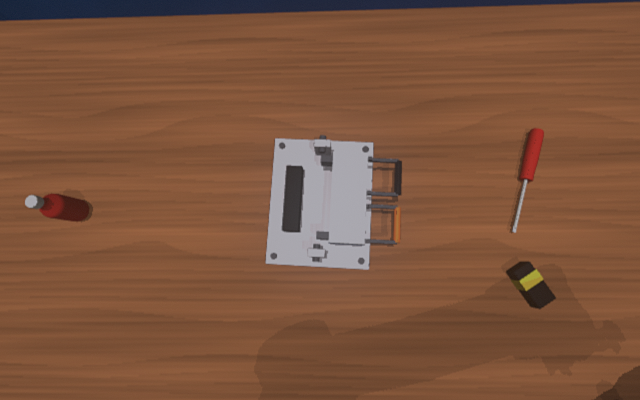

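The top view shows the closed pair at about (348,200), with the orange bar at (397,225), the black bar at (398,178) and the hinge near column 324. The scene view shows the orange bar at (257,246). Next I'll measure them.

```bash
cat > h.py <<'E'
import numpy as np, cv2
from plant import manip
def ray(n,u,v):
    m=manip.camera_model(n);K=m["intrinsics"];P=m["pose"]
    d=np.linalg.inv(K)@[u,v,1]; d=P[:3,:3]@np.array([d[0],-d[1],-d[2]]); return P[:3,3],d/np.linalg.norm(d)
def onplane(n,u,v,z):
    o,d=ray(n,u,v); return o+d*(z-o[2])/d[2]
def tri(a,b):
    A=0;B=0
    for o,d in(a,b):
        M=np.eye(3)-np.outer(d,d);A=A+M;B=B+M@o
    p=np.linalg.solve(A,B); return p,[np.linalg.norm(np.cross(p-o,d)) for o,d in(a,b)]
def orange(img,box):
    h=cv2.cvtColor(img,cv2.COLOR_BGR2HSV); m=cv2.inRange(h,(8,200,120),(20,255,255))
    k=np.zeros_like(m);x0,y0,x1,y1=box;k[y0:y1,x0:x1]=m[y0:y1,x0:x1]
    n,l,s,c=cv2.connectedComponentsWithStats(k); i=1+np.argmax(s[1:,4]); 
    pts=np.argwhere(l==i)[:,::-1].astype(np.float32); return s[i],c[i],cv2.minAreaRect(pts),pts
E
python3 - <<'E'
from h import *
t=cv2.imread("pics/top0.png");s=cv2.imread("pics/scene0.png")
a=orange(t,(370,190,420,260));b=orange(s,(230,220,290,270))
print(a[:3]);print(b[:3])
print(tri(ray("top",*a[1]),ray("scene",*b[1])))
print("top plane",onplane("top",*a[1],62),"scene",onplane("scene",*b[1],62))
q=cv2.boxPoints(a[2]);print([onplane("top",*p,60).round(1) for p in q])
h=cv2.cvtColor(t,cv2.COLOR_BGR2HSV)
# black grip
m=cv2.inRange(h[150:205,392:406],(0,0,0),(180,255,60));p=np.argwhere(m)[:,::-1]+[392,150];c=p.mean(0);print(c,len(p));B=onplane("top",*c,62);O=onplane("top",*a[1],62);print(B,np.linalg.norm(B-O),np.degrees(np.arctan2(*(B-O)[1::-1])))
# base plate
m=cv2.inRange(h,(0,0,120),(180,50,255))
n,l,st,cc=cv2.connectedComponentsWithStats(m);i=[j for j in range(1,n) if st[j,4]>2000];print(st[i])
for z in(0,):
  for u,v in((275.5,139),(373,143),(369,269),(266,263)):print(onplane("top",u,v,5).round(1))
cv2.imwrite("pics/zt.png",cv2.resize(t[125:285,250:420],None,fx=3.5,fy=3.5,interpolation=2))
E
```

```text
Traceback (most recent call last):
  File "h.py", line 16, in orange
    n,l,s,c=cv2.connectedComponentsWithStats(k); i=1+np.argmax(s[1:,4]);
                                                     ~~~~~~~~~^^^^^^^^^
ValueError: attempt to get argmax of an empty sequence
```

```bash

cat > m.py <<'E'
from h import *
t=cv2.imread("pics/top0.png");s=cv2.imread("pics/scene0.png")
h=cv2.cvtColor(t,cv2.COLOR_BGR2HSV);g=cv2.cvtColor(s,cv2.COLOR_BGR2HSV);print(h[225,394:402].tolist(),h[225,410],g[246,254:262].tolist(),g[225,240])
cv2.imwrite("pics/zt.png",cv2.resize(t[125:285,250:420],None,fx=3.5,fy=3.5,interpolation=2))
a=orange(t,(370,190,420,260));b=orange(s,(230,220,290,270))
print(a[:3]);print(b[:3])
print(tri(ray("top",*a[1]),ray("scene",*b[1])))
print("top plane",onplane("top",*a[1],62),"scene",onplane("scene",*b[1],62))
q=cv2.boxPoints(a[2]);print([onplane("top",*p,60).round(1) for p in q])
# black grip
m=cv2.inRange(h[150:205,392:406],(0,0,0),(180,255,60));p=np.argwhere(m)[:,::-1]+[392,150];c=p.mean(0);print(c,len(p));B=onplane("top",*c,62);O=onplane("top",*a[1],62);print(B,np.linalg.norm(B-O),np.degrees(np.arctan2(*(B-O)[1::-1])))
for u,v in((275.5,139),(373,143),(369,269),(266,263)):print(onplane("top",u,v,5).round(1))
E
sed -i 's/(8,200,120),(20/(8,205,150),(20/' h.py; python3 m.py
```

```text
[[10, 175, 146], [11, 177, 166], [14, 169, 167], [15, 164, 168], [13, 176, 167], [11, 182, 165], [10, 158, 126], [11, 134, 129]] [ 12 139 134] [[16, 234, 193], [16, 225, 195], [16, 216, 196], [17, 226, 196], [16, 217, 196], [15, 215, 191], [14, 207, 180], [13, 185, 168]] [ 13 155 150]Traceback (most recent call last):
  File "m.py", line 5, in <module>
    a=orange(t,(370,190,420,260));b=orange(s,(230,220,290,270))
  File "h.py", line 16, in orange
    n,l,s,c=cv2.connectedComponentsWithStats(k); i=1+np.argmax(s[1:,4]);
                                                     ~~~~~~~~~^^^^^^^^^
    return _wrapfunc(a, 'argmax', axis=axis, out=out, **kwds)
    return bound(*args, **kwds)
ValueError: attempt to get argmax of an empty sequence
```

```bash
sed -i 's/def orange(img,box):/def orange(img,box,S=160,V=143):/;s/(8,205,150),(20/(8,S,V),(20/' h.py; sed -i 's/(230,220,290,270))/(230,220,290,270),180,160)/' m.py; python3 m.py
```

```text
[[10, 175, 146], [11, 177, 166], [14, 169, 167], [15, 164, 168], [13, 176, 167], [11, 182, 165], [10, 158, 126], [11, 134, 129]] [ 12 139 134] [[16, 234, 193], [16, 225, 195], [16, 216, 196], [17, 226, 196], [16, 217, 196], [15, 215, 191], [14, 207, 180], [13, 185, 168]] [ 13 155 150]
(array([394, 207,   7,  36, 189], dtype=int32), array([396.82539683, 224.93121693]), ((396.7366027832031, 224.4292755126953), (5.622255325317383, 34.9829216003418), 1.7899105548858643))
(array([243, 235,  26,  24, 205], dtype=int32), array([255.82926829, 246.02926829]), ((255.76678466796875, 245.66932678222656), (30.522605895996094, 6.952371597290039), 42.709388732910156))
(array([ 547.05085899, -183.17191072,   58.41432466]), [np.float64(0.7462691144139796), np.float64(0.7462691144138155)])
top plane [ 546.28795622 -183.19395907   62.        ] scene [ 550.22945542 -184.25467741   62.        ]
[array([ 517.8, -176.6,   60. ]), array([ 577.7, -180.7,   60. ]), array([ 577.3, -190.3,   60. ]), array([ 517.4, -186.1,   60. ])]
[397.609375 177.421875] 192
[ 628.96999414 -187.7377539    62.        ] 82.80679601629905 -3.145527928099577
[721.   35.4   5. ]
[ 709.6 -153.1    5. ]
[ 471.5 -139.     5. ]
[483.4  49.9   5. ]
```

View pics/zt.png

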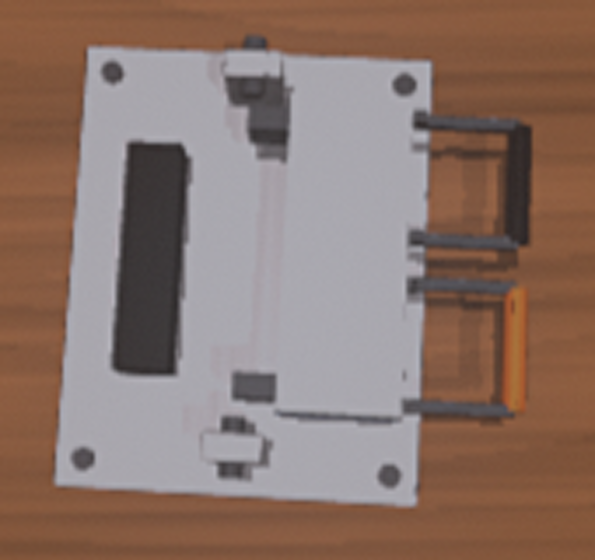

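The bar is at (547,-183,60), within 2 mm of the given height. The bar-to-bar distance is 82.8 mm against 82, and the yaw is about -3.3° from the bars and -3.4° from the plate. That puts the hinge at about (555,-48). I'll approach with the jaws half open so they clear the tray.

Request:
move_arm([
  [[0,-0.1,0,-0.1,0.01],[0,-0.2,0,-0.2,0.02],[0,-0.3,0,-0.3,0.03],[0,-0.4,0,-0.4,0.04],[0,-0.5,0,-0.5,0.05],[0,-0.6,0,-0.6,0.06],[0,-0.7,0,-0.7,0.07],[0,-0.8,0,-0.8,0.0737],[0,-0.9,0,-0.9,0.0737],[0,-1,0,-1,0.0737],[0,-1,0,-1,0.0737]],
], force=80)

```text
clock: 1.48
tool_pos: [352.2, -309.9, 253.2]
eef_rot: [[-0.999, -0.0, -0.054], [0.054, 0.0, -0.999], [0.0, -1.0, -0.0]]
force: [-0.3, -0.7, 0.0]
grip_width: 42.5
```

```bash
cat >> h.py <<'E'
def shift(target):
    s=manip.sense();R=np.array(s["eef_rot"]);p=np.array(s["tool_pos"]);return R,p,(R.T@(np.array(target)-p))/200
E
python3 - <<'E'
from h import *
R,p,d=shift([547,-183,150]);print(R.round(4),p,d,manip.sense()["clock"],manip.sense()["grip_width"],np.degrees(np.arctan2(R[1,2],R[0,2])))
t=manip.read_camera("top");cv2.imwrite("pics/t1.png",t)
E
```

```text
[[-9.985e-01 -1.000e-04 -5.440e-02]
 [ 5.440e-02  4.000e-04 -9.985e-01]
 [ 1.000e-04 -1.000e+00 -4.000e-04]] [ 352.18834174 -309.93036955  253.22792598] [-0.93812546  0.51631737 -0.68651995] 1.475 42.507379490263396 -93.12073244644424
```

Request:
move_arm([
  [[0,-0.13,0.07,-0.1,0],[0,-0.27,0.14,-0.2,0],[0,-0.4,0.22,-0.3,0],[0,-0.54,0.3,-0.4,0],[0,-0.67,0.37,-0.49,0],[0,-0.8,0.44,-0.59,0],[0,-0.938,0.516,-0.687,0],[0,-0.938,0.516,-0.687,0]],
])

```text
clock: 2.52
tool_pos: [547.5, -184.1, 148.4]
eef_rot: [[-0.998, -0.002, -0.055], [0.055, 0.001, -0.998], [0.002, -1.0, -0.001]]
force: [0.1, 0.4, -0.4]
grip_width: 42.6
```

```bash
python3 - <<'E'
from h import *
R,p,d=shift([547,-183,63]);print(p,d,manip.sense()["clock"])
t=manip.read_camera("scene");cv2.imwrite("pics/s2.png",cv2.resize(t[80:330,150:470],None,fx=2.4,fy=2.4))
E
```

```text
[ 547.5305447  -184.06538431  148.44738975] [ 0.00220309  0.42724709 -0.004679  ] 2.525
```

View pics/s2.png

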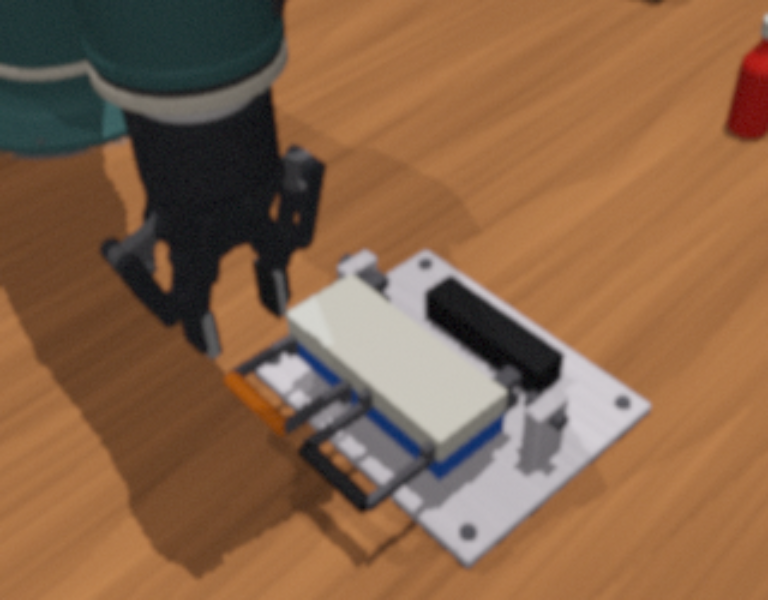

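The gripper is over the bar and clear of the tray. I'll descend and pinch.

Request:
move_arm([
  [[0.2,0,0.06,-0.004,0],[0.2,0,0.12,-0.004,0],[0.2,0,0.18,-0.004,0],[0.2,0,0.24,-0.004,0],[0.2,0,0.3,-0.004,0],[0.2,0,0.35,-0.004,0],[0.2,0,0.39,-0.004,0],[0.2,0,0.43,-0.004,0],[0.2,0,0.43,-0.004,0],[0.2,0,0.43,-0.004,0]],
])

```text
clock: 3.82
tool_pos: [546.9, -184.3, 64.3]
eef_rot: [[-0.998, 0.0, -0.057], [0.057, -0.0, -0.998], [-0.0, -1.0, 0.0]]
force: [0.8, 0.9, 0.6]
grip_width: 34.6
```

```bash
python3 - <<'E'
from h import *
s=manip.sense();print(s["tool_pos"],s["force"],s["grip_width"],s["clock"])
t=manip.read_camera("scene");a=cv2.resize(t[180:320,200:370],None,fx=3,fy=3)
t=manip.read_camera("top");b=cv2.resize(t[130:270,300:430],None,fx=2.2,fy=3)
cv2.imwrite("pics/s3.png",np.hstack([a,b]))
E
```

```text
[ 546.87290631 -184.31585663   64.30934852] [0.84071018 0.86586769 0.56911742] 34.56757604932751 3.825
```

View pics/s3.png

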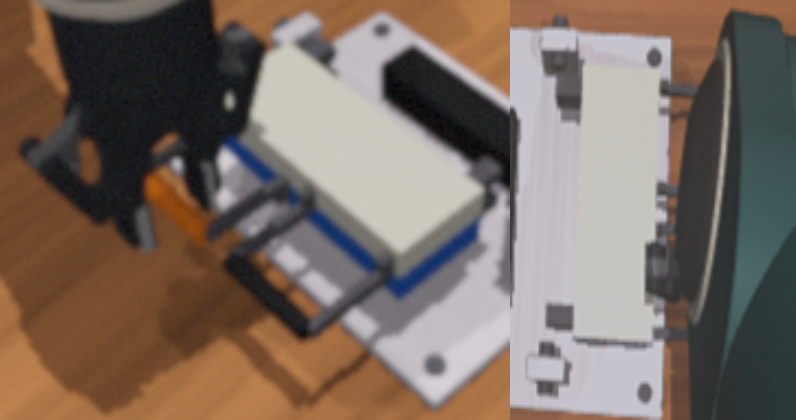

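The bar is between the pads with no contact force, so I'll close.

Request:
move_arm([
  [[1,0,0.0043,0,0],[1,0,0.0043,0,0],[1,0,0.0043,0,0],[1,0,0.0043,0,0],[1,0,0.0043,0,0],[1,0,0.0043,0,0]],
], force=80)

```text
clock: 4.68
tool_pos: [546.9, -184.0, 63.4]
eef_rot: [[-0.998, 0.0, -0.057], [0.057, 0.0, -0.998], [-0.0, -1.0, -0.0]]
force: [-2.2, 5.2, 6.0]
grip_width: 9.5
```

```bash
cat >>h.py <<'E'
def arc(a0,a1,n,H=(0,0)):
    # rows from bar angle a0 to a1 (0 start, 180 over), tool axes: z=-towards hinge, y=down
    # shift z = -(r(1-cos a)) ; y = -(r sin a)
    r=135.;a0,a1=np.radians([a0,a1])
    for a in np.linspace(a0,a1,n+1)[1:]:
        z=r*(np.cos(a)-np.cos(a0));y=-r*(np.sin(a)-np.sin(a0))
        print(f"[1, 0, {y/200:.3f}, {z/200:.3f}, 0],",end=" ")
    print()
E
python3 - <<'E'
from h import *
s=manip.sense();print(s["tool_pos"],s["force"],s["grip_width"],s["clock"]);print(s["eef_rot"])
arc(0,45,18);arc(45,90,18);arc(90,135,18);arc(135,180,18)
E
```

```text
[ 546.87085846 -183.99039838   63.3873122 ] [-2.21107544  5.23318299  5.97222189] 9.52673419527452 4.675
[[-9.98374473e-01  1.86141016e-04 -5.69945343e-02]
 [ 5.69945861e-02  2.86120461e-04 -9.98374446e-01]
 [-1.69531131e-04 -9.99999942e-01 -2.96264395e-04]]
[1, 0, -0.029, -0.001, 0], [1, 0, -0.059, -0.003, 0], [1, 0, -0.088, -0.006, 0], [1, 0, -0.117, -0.010, 0], [1, 0, -0.146, -0.016, 0], [1, 0, -0.175, -0.023, 0], [1, 0, -0.203, -0.031, 0], [1, 0, -0.231, -0.041, 0], [1, 0, -0.258, -0.051, 0], [1, 0, -0.285, -0.063, 0], [1, 0, -0.312, -0.076, 0], [1, 0, -0.337, -0.090, 0], [1, 0, -0.363, -0.106, 0], [1, 0, -0.387, -0.122, 0], [1, 0, -0.411, -0.139, 0], [1, 0, -0.434, -0.158, 0], [1, 0, -0.456, -0.177, 0], [1, 0, -0.477, -0.198, 0], 
[1, 0, -0.020, -0.021, 0], [1, 0, -0.040, -0.043, 0], [1, 0, -0.058, -0.066, 0], [1, 0, -0.076, -0.090, 0], [1, 0, -0.092, -0.115, 0], [1, 0, -0.107, -0.140, 0], [1, 0, -0.121, -0.166, 0], [1, 0, -0.134, -0.192, 0], [1, 0, -0.146, -0.219, 0], [1, 0, -0.157, -0.246, 0], [1, 0, -0.166, -0.274, 0], [1, 0, -0.175, -0.303, 0], [1, 0, -0.182, -0.331, 0], [1,
[... 369 characters left out ...]
, 0, 0.063, -0.285, 0], [1, 0, 0.076, -0.312, 0], [1, 0, 0.090, -0.337, 0], [1, 0, 0.106, -0.363, 0], [1, 0, 0.122, -0.387, 0], [1, 0, 0.139, -0.411, 0], [1, 0, 0.158, -0.434, 0], [1, 0, 0.177, -0.456, 0], [1, 0, 0.198, -0.477, 0], 
[1, 0, 0.021, -0.020, 0], [1, 0, 0.043, -0.040, 0], [1, 0, 0.066, -0.058, 0], [1, 0, 0.090, -0.076, 0], [1, 0, 0.115, -0.092, 0], [1, 0, 0.140, -0.107, 0], [1, 0, 0.166, -0.121, 0], [1, 0, 0.192, -0.134, 0], [1, 0, 0.219, -0.146, 0], [1, 0, 0.246, -0.157, 0], [1, 0, 0.274, -0.166, 0], [1, 0, 0.303, -0.175, 0], [1, 0, 0.331, -0.182, 0], [1, 0, 0.360, -0.187, 0], [1, 0, 0.389, -0.192, 0], [1, 0, 0.418, -0.195, 0], [1, 0, 0.448, -0.197, 0], [1, 0, 0.477, -0.198, 0],
```

The fingers stopped on the bar at 9.5 mm. First arc stretch:

Request:
move_arm([
  [[1,0,-0.015,0,0],[1,0,-0.044,-0.002,0],[1,0,-0.073,-0.004,0],[1,0,-0.102,-0.008,0],[1,0,-0.131,-0.013,0],[1,0,-0.16,-0.019,0],[1,0,-0.188,-0.027,0],[1,0,-0.217,-0.036,0],[1,0,-0.231,-0.041,0],[1,0,-0.231,-0.041,0]],
])

```text
clock: 5.92
tool_pos: [547.2, -176.4, 109.6]
eef_rot: [[-0.998, 0.0, -0.057], [0.057, -0.0, -0.998], [-0.0, -1.0, 0.0]]
force: [1.9, -1.3, -4.8]
grip_width: 9.7
```

```bash
python3 - <<'E'
from h import *
s=manip.sense();print(s["tool_pos"],s["force"],s["grip_width"],s["clock"])
t=manip.read_camera("scene");a=cv2.resize(t[150:320,200:430],None,fx=3,fy=3)
cv2.imwrite("pics/s4.png",a)
arc(20,60,16)
E
```

```text
[ 547.15943323 -176.36431217  109.649891  ] [ 1.9004848  -1.34294063 -4.76243606] 9.662936347016299 5.925
[1, 0, -0.027, -0.011, 0], [1, 0, -0.054, -0.023, 0], [1, 0, -0.081, -0.036, 0], [1, 0, -0.107, -0.050, 0], [1, 0, -0.132, -0.065, 0], [1, 0, -0.156, -0.081, 0], [1, 0, -0.180, -0.099, 0], [1, 0, -0.203, -0.117, 0], [1, 0, -0.225, -0.137, 0], [1, 0, -0.246, -0.157, 0], [1, 0, -0.267, -0.178, 0], [1, 0, -0.286, -0.200, 0], [1, 0, -0.305, -0.223, 0], [1, 0, -0.322, -0.247, 0], [1, 0, -0.338, -0.272, 0], [1, 0, -0.354, -0.297, 0],
```

View pics/s4.png

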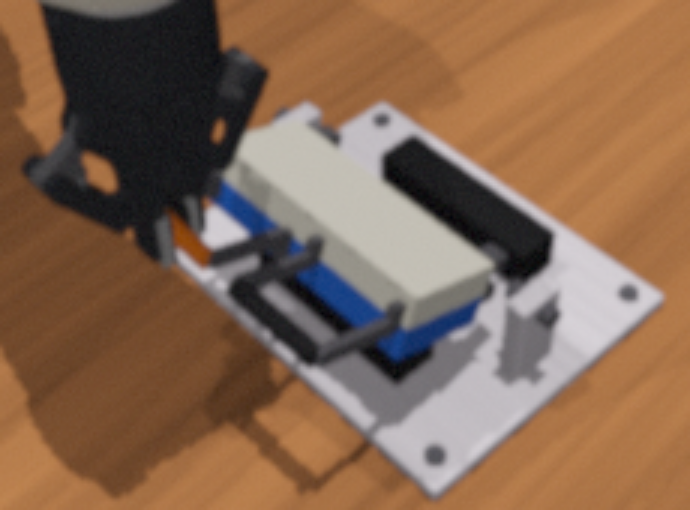

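The pair is lifting together. I'll continue.

Request:
move_arm([
  [[1,0,-0.027,-0.011,0],[1,0,-0.054,-0.023,0],[1,0,-0.081,-0.036,0],[1,0,-0.107,-0.05,0],[1,0,-0.132,-0.065,0],[1,0,-0.156,-0.081,0],[1,0,-0.18,-0.099,0],[1,0,-0.203,-0.117,0],[1,0,-0.225,-0.137,0],[1,0,-0.246,-0.157,0],[1,0,-0.267,-0.178,0],[1,0,-0.286,-0.2,0],[1,0,-0.305,-0.223,0],[1,0,-0.322,-0.247,0],[1,0,-0.338,-0.272,0],[1,0,-0.354,-0.297,0]],
])

```text
clock: 7.98
tool_pos: [550.7, -121.4, 182.2]
eef_rot: [[-0.998, 0.002, -0.061], [0.061, -0.005, -0.998], [-0.002, -1.0, 0.005]]
force: [-5.6, -23.2, 18.3]
grip_width: 9.3
```

```bash
python3 - <<'E'
from h import *
s=manip.sense();print(s["tool_pos"],s["force"],s["grip_width"],s["clock"])
t=manip.read_camera("scene");a=cv2.resize(t[130:300,200:430],None,fx=3,fy=3)
cv2.imwrite("pics/s5.png",a)
arc(60,110,20);arc(110,150,16);arc(150,180,12)
E
```

```text
[ 550.70651017 -121.37164136  182.22769017] [ -5.63617776 -23.21869472  18.25065577] 9.33766105205806 7.975
[1, 0, -0.014, -0.026, 0], [1, 0, -0.027, -0.052, 0], [1, 0, -0.039, -0.079, 0], [1, 0, -0.050, -0.107, 0], [1, 0, -0.059, -0.135, 0], [1, 0, -0.067, -0.163, 0], [1, 0, -0.074, -0.191, 0], [1, 0, -0.080, -0.220, 0], [1, 0, -0.085, -0.249, 0], [1, 0, -0.088, -0.279, 0], [1, 0, -0.090, -0.308, 0], [1, 0, -0.090, -0.338, 0], [1, 0, -0.090, -0.367, 0], [1, 0, -0.088, -0.396, 0], [1, 0, -0.085, -0.426, 0], [1, 0, -0.080, -0.455, 0], [1, 0, -0.074, -0.484, 0], [1, 0, -0.067, -0.512, 0], [1, 0, -0.059, -0.540, 0], [1, 0, -0.050, -0.568, 0], 
[1, 0, 0.011, -0.027, 0], [1, 0, 0.023, -0.054, 0], [1, 0, 0.036, -0.081, 0], [1, 0, 0.050, -0.107, 0], [1, 0, 0.065, -0.132, 0], [1, 0, 0.081, -0.156, 0], [1, 0, 0.099, -0.180, 0], [1, 0, 0.117, -0.203, 0], [1, 0, 0.137, -0.225, 0], [1, 0, 0.157, -0.246, 0], [1, 0, 0.178, -0.267, 0], [1, 0, 0.200, -0.286, 0], [1, 0, 0.223, -0.305, 0], [1, 0, 0.247, -0.322, 0], [1, 0, 0.272, -0.338, 0], [1, 0, 0.297, -0.354, 0], 
[1, 0, 0.026, -0.014, 0], [1, 0, 0.052, -0.027, 0], [1, 0, 0.079, -0.039, 0], [1, 0, 0.107, -0.050, 0], [1, 0, 0.135, -0.059, 0], [1, 0, 0.163, -0.067, 0], [1, 0, 0.191, -0.074, 0], [1, 0, 0.220, -0.080, 0], [1, 0, 0.249, -0.085, 0], [1, 0, 0.279, -0.088, 0], [1, 0, 0.308, -0.090, 0], [1, 0, 0.337, -0.090, 0],
```

View pics/s5.png

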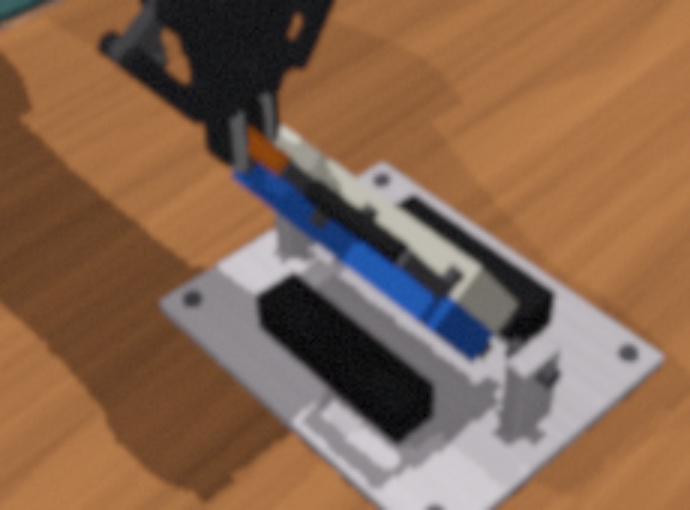

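The pair is at about 60°, still closed together. Some radial force has built up (about 25-30 N), so I'll hold briefly and recheck.

Request:
move_arm([
  [[1,0,0,0,0],[1,0,0,0,0]],
])

```text
clock: 8.28
tool_pos: [550.8, -121.0, 182.5]
eef_rot: [[-0.998, 0.002, -0.061], [0.061, -0.005, -0.998], [-0.002, -1.0, 0.005]]
force: [-9.1, -19.5, 25.1]
grip_width: 8.6
```

```bash
python3 - <<'E'
from h import *
s=manip.sense();print(s["tool_pos"],s["force"],s["torque"],s["grip_width"],s["clock"])
E
```

```text
[ 550.79666257 -120.95674672  182.48439555] [ -9.05927136 -19.45438542  25.11652737] [-4.87540088e+00  1.99201715e+00  1.06865978e-03] 8.594192933368118 8.275
```

```bash
python3 - <<'E'
from h import *
a=manip.read_camera("scene");cv2.imwrite("pics/s6raw.png",a)
b=manip.read_camera("top");cv2.imwrite("pics/t6raw.png",b)
cv2.imwrite("pics/s6.png",np.hstack([cv2.resize(a[140:220,240:320],None,fx=5,fy=5,interpolation=2),cv2.resize(b[130:260,290:420],(400,400),interpolation=2)]))
m=cv2.inRange(cv2.cvtColor(a,cv2.COLOR_BGR2HSV),(8,180,120),(20,255,255))[140:220,240:320]
p=np.argwhere(m)[:,::-1]+[240,140];print(len(p),p.min(0),p.max(0),p.mean(0))
K=manip.camera_model("scene")
def proj(P):
    T=np.linalg.inv(K["pose"]);q=T[:3,:3]@P+T[:3,3];q=np.array([q[0],-q[1],-q[2]]);u=K["intrinsics"]@q;return (u[:2]/u[2]).round(1)
bx=np.array([.9982,-.06,0])
for h in (179.5,174.5):
  for k in(-27,0,27): print(h,k,proj(np.array([550.8,-121,h])+k*bx))
print("tips",proj(np.array([550.8,-121,160.5])+11*bx+np.array([0,-8,0])))
E
```

```text
79 [283 174] [295 185] [288.13924051 179.78481013]
179.5 -27 [268.  162.4]
179.5 0 [279.2 170.5]
179.5 27 [290.9 178.9]
174.5 -27 [268.4 165. ]
174.5 0 [279.5 173.1]
174.5 27 [291.1 181.6]
tips [280.9 186.3]
```

View pics/s6.png

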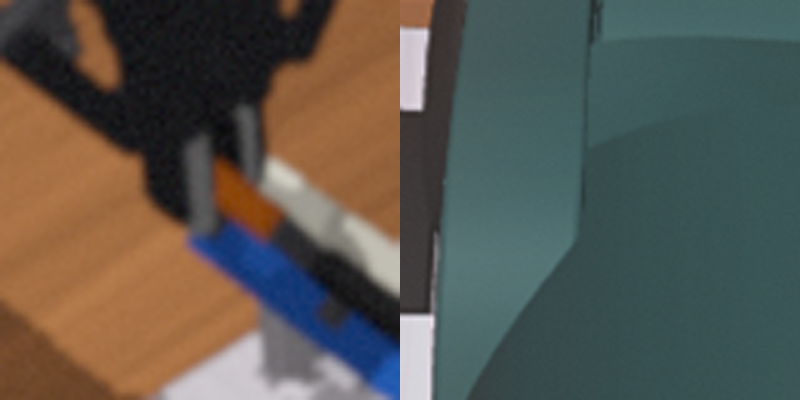

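The bar sits about 5 mm lower in the pads than I assumed. The measured TCP points fit a circle centred at y=-49, z=68 (TCP), so I'll correct the arc for that.

```bash
cat >>h.py <<'E'
def arc2(y0,z0,a0,a1,n,cy=-49.,cz=68.,r=134.8):
    for a in np.radians(np.linspace(a0,a1,n+1)[1:]):
        y=cy-r*np.cos(a);z=cz+r*np.sin(a)
        print(f"[1, 0, {-(z-z0)/200:.3f}, {-(y-y0)/200/.9984:.3f}, 0],",end=" ")
    print()
E
python3 -c "
from h import *
arc2(-115,180.4,60,105,18)"
```

```text
[1, 0, -0.036, -0.019, 0], [1, 0, -0.049, -0.045, 0], [1, 0, -0.061, -0.072, 0], [1, 0, -0.071, -0.100, 0], [1, 0, -0.081, -0.128, 0], [1, 0, -0.089, -0.156, 0], [1, 0, -0.096, -0.184, 0], [1, 0, -0.102, -0.213, 0], [1, 0, -0.106, -0.242, 0], [1, 0, -0.109, -0.272, 0], [1, 0, -0.111, -0.301, 0], [1, 0, -0.112, -0.331, 0], [1, 0, -0.111, -0.360, 0], [1, 0, -0.109, -0.389, 0], [1, 0, -0.106, -0.419, 0], [1, 0, -0.102, -0.448, 0], [1, 0, -0.096, -0.477, 0], [1, 0, -0.089, -0.505, 0],
```

Request:
move_arm([
  [[1,0,-0.02,0,0],[1,0,-0.036,-0.019,0],[1,0,-0.049,-0.045,0],[1,0,-0.061,-0.072,0],[1,0,-0.071,-0.1,0],[1,0,-0.081,-0.128,0],[1,0,-0.089,-0.156,0],[1,0,-0.096,-0.184,0],[1,0,-0.102,-0.213,0],[1,0,-0.106,-0.242,0],[1,0,-0.106,-0.242,0]],
])

```text
clock: 9.75
tool_pos: [554.0, -70.1, 204.1]
eef_rot: [[-0.998, 0.003, -0.059], [0.059, -0.003, -0.998], [-0.003, -1.0, 0.002]]
force: [-10.1, -8.9, 31.8]
grip_width: 8.9
```

```bash
python3 - <<'E'
from h import *
s=manip.sense();print(s["tool_pos"],s["force"],s["torque"],s["grip_width"],s["clock"])
a=manip.read_camera("scene")
cv2.imwrite("pics/s7.png",cv2.resize(a[100:260,220:420],None,fx=3.5,fy=3.5,interpolation=2))
E
```

```text
[554.03300801 -70.0920733  204.07741738] [-10.1344021   -8.88765943  31.78092647] [-2.26543506  2.18133734 -0.13751658] 8.897413102082352 9.75
```

View pics/s7.png

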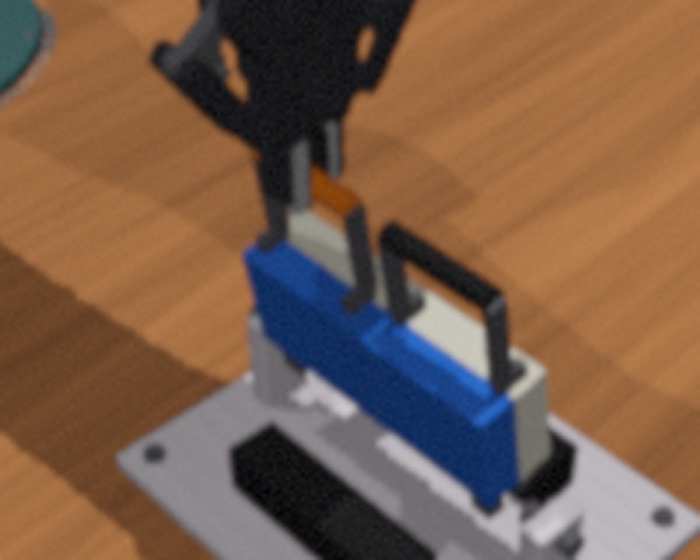

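```bash
python3 - <<'E'
import numpy as np
from scipy.optimize import least_squares
P=np.array([(-184,63.4),(-176.4,109.6),(-121,182.5),(-70.1,204.1)])
f=lambda c:np.hypot(*(P-c[:2]).T)-c[2]
r=least_squares(f,[-49,65,135]);print(r.x,r.fun)
r=least_squares(lambda c:f([*c,134.8]),[-49,65]);print(r.x,r.fun)
from h import manip
from h import cv2
a=manip.read_camera("scene");cv2.imwrite("pics/s8.png",cv2.resize(a[120:200,270:350],None,fx=7,fy=7,interpolation=2))
K=manip.camera_model("scene")
def proj(P):
    T=np.linalg.inv(K["pose"]);q=T[:3,:3]@P+T[:3,3];q=np.array([q[0],-q[1],-q[2]]);u=K["intrinsics"]@q;return (u[:2]/u[2]).round(1)
bx=np.array([.9982,-.06,0])
for z in(201,193): print(z,[((proj(np.array([554,-70,z])+k*bx)-[270,120])*7).round() for k in(0,27)])
print("tip",((proj(np.array([554,-70,182])+11*bx+np.array([0,-6,0]))-[270,120])*7).round())
print("hinge tray edge corner bx")
E
```

```text
[-40.4187406   63.649578   143.56535344] [ 0.01612287 -0.03018636  0.02699376 -0.01293027]
[-48.32605797  70.02453869] [ 1.03557362 -0.75093523 -0.88871875  1.03200608]
201 [array([242., 171.]), array([328., 225.])]
193 [array([244., 202.]), array([328., 256.])]
tip [260. 277.]
hinge tray edge corner bx
```

View pics/s8.png

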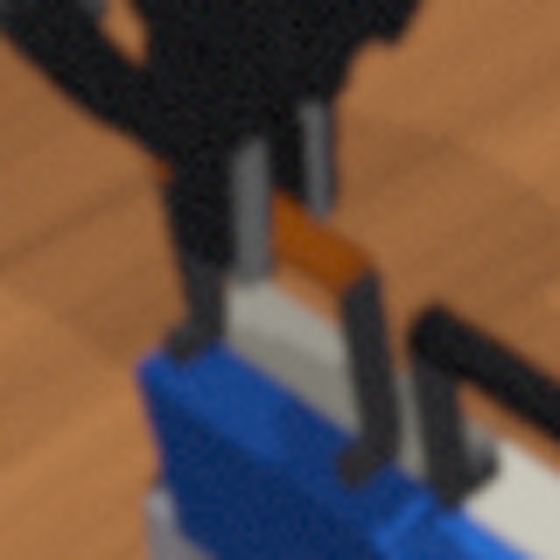

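```bash
python3 - <<'E'
from h import *
a=onplane("top",321.5,139,60);b=onplane("top",317,261,60);print(a,b,np.degrees(np.arctan2(*(b-a)[1::-1])))
t=cv2.imread("pics/top0.png");cv2.imwrite("pics/z2.png",cv2.resize(t[130:275,300:410],None,fx=4,fy=4,interpolation=2))
print(manip.sense()["joint_pos"].round(1))
E
```

```text
[701.46255534 -55.77879889  60.        ] [486.48020186 -46.70232553  60.        ] 177.58242969100755
[ 14.6  20.7 -13.  104.7   5.7  55.1 -94.3]
```

View pics/z2.png

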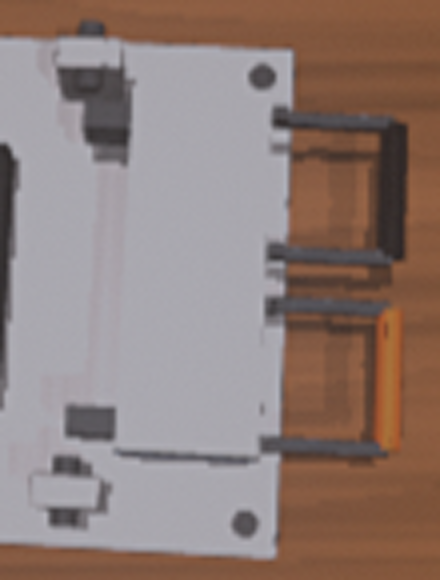

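The closed pair is nearly vertical (81°). As the bar turned it rolled about 8 mm towards the fingertips, and it's also about 4-6 mm off-centre along x. The trays stay where they're left, so I'll regrip here: open slightly, shift +x and down, and close again.

Request:
move_arm([
  [[0.5,0,0,0,0],[0.5,0,0,0,0],[0.5,-0.01,0.015,0,0],[0.5,-0.02,0.03,0,0],[0.5,-0.02,0.03,0,0]],
])

```text
clock: 10.48
tool_pos: [557.3, -68.6, 194.9]
eef_rot: [[-0.998, -0.001, -0.057], [0.057, 0.0, -0.998], [0.001, -1.0, -0.0]]
force: [-0.5, 0.1, -0.2]
grip_width: 21.6
```

```bash
python3 - <<'E'
from h import *
s=manip.sense();print(s["tool_pos"],s["force"],s["torque"],s["grip_width"],s["clock"])
a=manip.read_camera("scene");cv2.imwrite("pics/s9.png",cv2.resize(a[120:200,270:350],None,fx=7,fy=7,interpolation=2))
E
```

```text
[557.30847516 -68.59346766 194.9137175 ] [-0.48243457  0.08568844 -0.19407716] [ 0.00518089 -0.02576807 -0.01858378] 21.629273570568234 10.475
```

View pics/s9.png

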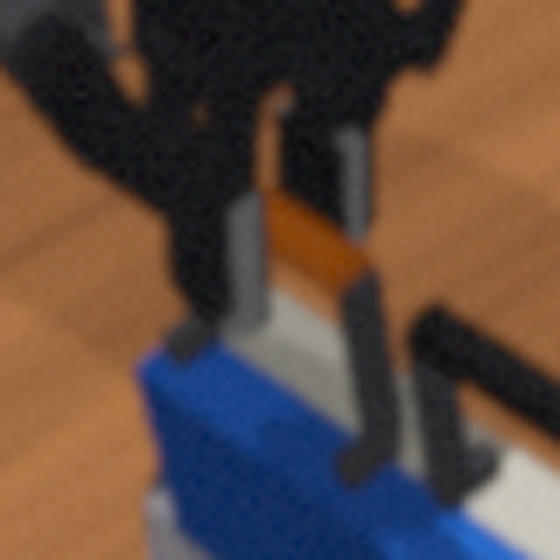

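Forces are zero, the trays stayed put and the bar is at mid-pad. I'll close at 60 N.

Request:
move_arm([
  [[1,0,0,0,0],[1,0,0,0,0],[1,0,0,0,0],[1,0,0,0,0]],
], force=60)

```text
clock: 11.02
tool_pos: [557.4, -68.9, 195.5]
eef_rot: [[-0.998, 0.0, -0.057], [0.057, -0.0, -0.998], [-0.0, -1.0, 0.0]]
force: [-0.9, -3.1, 3.6]
grip_width: 10.0
```

```bash
python3 - <<'E'
from h import *
s=manip.sense();print(s["tool_pos"],s["force"],s["torque"],s["grip_width"],s["clock"])
arc2(-68.6,194.9,82,122,16,cz=62)
E
```

```text
[557.37678521 -68.91242499 195.53756802] [-0.8778997  -3.05252206  3.60447647] [-0.5222201   0.19735774 -0.08469904] 10.004763004630608 11.025
[1, 0, -0.006, -0.033, 0], [1, 0, -0.009, -0.063, 0], [1, 0, -0.009, -0.092, 0], [1, 0, -0.009, -0.122, 0], [1, 0, -0.007, -0.151, 0], [1, 0, -0.004, -0.180, 0], [1, 0, -0.000, -0.210, 0], [1, 0, 0.005, -0.239, 0], [1, 0, 0.012, -0.267, 0], [1, 0, 0.020, -0.296, 0], [1, 0, 0.029, -0.324, 0], [1, 0, 0.040, -0.351, 0], [1, 0, 0.051, -0.378, 0], [1, 0, 0.064, -0.405, 0], [1, 0, 0.078, -0.431, 0], [1, 0, 0.093, -0.456, 0],
```

Request:
move_arm([
  [[1,0,-0.004,-0.015,0],[1,0,-0.008,-0.036,0],[1,0,-0.009,-0.063,0],[1,0,-0.009,-0.092,0],[1,0,-0.009,-0.122,0],[1,0,-0.007,-0.151,0],[1,0,-0.004,-0.18,0],[1,0,0,-0.21,0],[1,0,0.005,-0.239,0],[1,0,0.012,-0.267,0],[1,0,0.02,-0.296,0],[1,0,0.029,-0.324,0],[1,0,0.029,-0.324,0]],
])

```text
clock: 12.65
tool_pos: [561.5, -3.8, 189.9]
eef_rot: [[-0.998, 0.001, -0.057], [0.057, -0.0, -0.998], [-0.001, -1.0, 0.0]]
force: [1.8, -1.2, 3.6]
grip_width: 9.9
```

```bash
python3 - <<'E'
from h import *
s=manip.sense();print(s["tool_pos"],s["force"],s["torque"],s["grip_width"],s["clock"])
a=manip.read_camera("scene");cv2.imwrite("pics/s10.png",cv2.resize(a[90:250,240:440],None,fx=3.5,fy=3.5,interpolation=2))
E
```

```text
[561.50445764  -3.80213562 189.93018491] [ 1.78086042 -1.15402793  3.56950791] [-0.82627672 -0.50209119 -0.09380643] 9.898805643161468 12.65
```

View pics/s10.png

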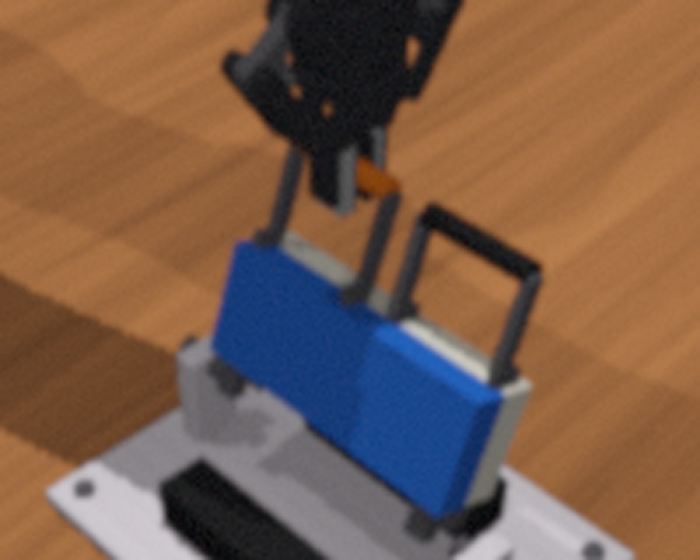

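The pair is past vertical and still closed, with very low forces. I'll continue.

```bash
python3 - <<'E'
from h import *
arc2(-3.9,189.1,109.5,147.5,15,cz=62)
E
```

```text
[1, 0, 0.011, -0.027, 0], [1, 0, 0.023, -0.055, 0], [1, 0, 0.035, -0.082, 0], [1, 0, 0.050, -0.108, 0], [1, 0, 0.065, -0.134, 0], [1, 0, 0.081, -0.158, 0], [1, 0, 0.099, -0.183, 0], [1, 0, 0.117, -0.206, 0], [1, 0, 0.137, -0.228, 0], [1, 0, 0.158, -0.250, 0], [1, 0, 0.179, -0.271, 0], [1, 0, 0.201, -0.291, 0], [1, 0, 0.225, -0.309, 0], [1, 0, 0.249, -0.327, 0], [1, 0, 0.273, -0.343, 0],
```

Request:
move_arm([
  [[1,0,0.011,-0.027,0],[1,0,0.023,-0.055,0],[1,0,0.035,-0.082,0],[1,0,0.05,-0.108,0],[1,0,0.065,-0.134,0],[1,0,0.081,-0.158,0],[1,0,0.099,-0.183,0],[1,0,0.117,-0.206,0],[1,0,0.137,-0.228,0],[1,0,0.158,-0.25,0],[1,0,0.179,-0.271,0],[1,0,0.201,-0.291,0],[1,0,0.225,-0.309,0],[1,0,0.225,-0.309,0]],
])

```text
clock: 14.45
tool_pos: [564.9, 57.7, 144.1]
eef_rot: [[-0.998, 0.0, -0.057], [0.057, 0.0, -0.998], [-0.0, -1.0, -0.0]]
force: [7.5, -2.6, -3.4]
grip_width: 9.9
```

```bash
python3 - <<'E'
from h import *
s=manip.sense();print(s["tool_pos"],s["force"],s["torque"],s["grip_width"],s["clock"])
a=manip.read_camera("scene");cv2.imwrite("pics/s11.png",cv2.resize(a[90:250,240:440],None,fx=3.5,fy=3.5,interpolation=2))
arc2(57.5,144.1,142.5,182,15,cz=62)
E
```

```text
[564.88693419  57.65855281 144.12268394] [ 7.45721061 -2.57897855 -3.42751786] [-0.71505178 -1.49999812 -0.11848318] 9.936216094222136 14.45
[1, 0, 0.025, -0.021, 0], [1, 0, 0.051, -0.038, 0], [1, 0, 0.078, -0.054, 0], [1, 0, 0.105, -0.068, 0], [1, 0, 0.133, -0.082, 0], [1, 0, 0.161, -0.094, 0], [1, 0, 0.190, -0.105, 0], [1, 0, 0.220, -0.114, 0], [1, 0, 0.250, -0.122, 0], [1, 0, 0.280, -0.129, 0], [1, 0, 0.310, -0.134, 0], [1, 0, 0.341, -0.138, 0], [1, 0, 0.372, -0.141, 0], [1, 0, 0.403, -0.142, 0], [1, 0, 0.434, -0.141, 0],
```

View pics/s11.png

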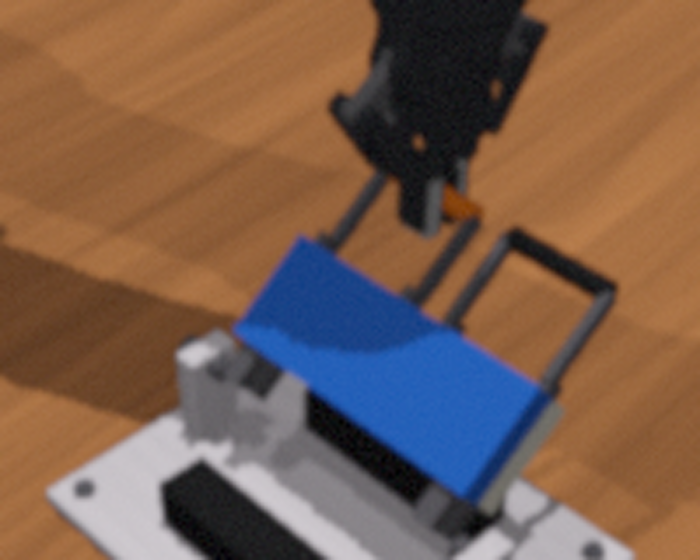

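At about 142°, still closed and low force. Now the last stretch.

Request:
move_arm([
  [[1,-0.003,0.025,-0.021,0],[1,-0.005,0.051,-0.038,0],[1,-0.005,0.078,-0.054,0],[1,-0.005,0.105,-0.068,0],[1,-0.005,0.133,-0.082,0],[1,-0.005,0.161,-0.094,0],[1,-0.005,0.19,-0.105,0],[1,-0.005,0.22,-0.114,0],[1,-0.005,0.25,-0.122,0],[1,-0.005,0.28,-0.129,0],[1,-0.005,0.31,-0.134,0],[1,-0.005,0.341,-0.138,0],[1,-0.005,0.37,-0.14,0],[1,-0.005,0.39,-0.141,0],[1,-0.005,0.405,-0.141,0],[1,-0.005,0.415,-0.141,0],[1,-0.005,0.415,-0.141,0],[1,-0.005,0.415,-0.141,0]],
])

```text
clock: 16.75
tool_pos: [567.9, 85.4, 61.7]
eef_rot: [[-0.998, 0.001, -0.058], [0.058, -0.0, -0.998], [-0.001, -1.0, 0.0]]
force: [0.0, -5.8, 4.9]
grip_width: 9.7
```

```bash
python3 - <<'E'
from h import *
s=manip.sense();print(s["tool_pos"],s["force"],s["torque"],s["grip_width"],s["clock"])
a=manip.read_camera("scene");cv2.imwrite("pics/s12.png",cv2.resize(a[90:290,240:440],None,fx=3,fy=3,interpolation=2))
E
```

```text
[567.8892092   85.37601069  61.72924981] [ 0.01640959 -5.79410933  4.86735618] [-1.4689345  -0.06401481 -0.20640457] 9.733698261134528 16.75
```

View pics/s12.png

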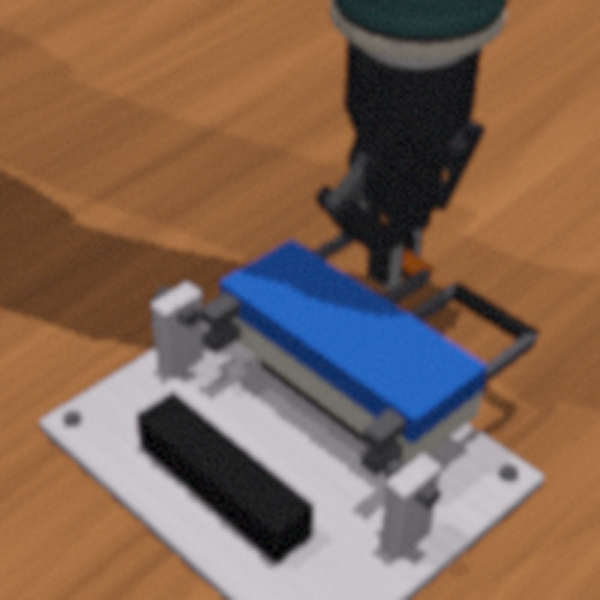

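The pair is fully over and looks flat: bar at y≈+85, about 268 mm from its start, TCP z 62. I'll press down slightly, then start swinging the blue tray back.

Request:
move_arm([
  [[1,0,0.01,0,0],[1,0,0.015,0,0],[1,0,0.015,0,0],[1,0,0,0,0],[1,0,0,0,0]],
])

```text
clock: 17.42
tool_pos: [568.9, 85.3, 62.1]
eef_rot: [[-0.998, 0.003, -0.058], [0.058, 0.0, -0.998], [-0.003, -1.0, -0.0]]
force: [6.4, -6.2, 3.1]
grip_width: 10.0
```

```bash
python3 - <<'E'
from h import *
s=manip.sense();print(s["tool_pos"],s["force"],s["grip_width"],s["clock"])
arc2(85.6,61.1,180,138,18,cz=62)
E
```

```text
[568.87311441  85.32364064  62.12234435] [ 6.40681667 -6.21031814  3.05036306] 9.970873675853497 17.425
[1, 0, -0.032, -0.000, 0], [1, 0, -0.059, 0.001, 0], [1, 0, -0.087, 0.004, 0], [1, 0, -0.114, 0.008, 0], [1, 0, -0.141, 0.013, 0], [1, 0, -0.168, 0.019, 0], [1, 0, -0.194, 0.026, 0], [1, 0, -0.220, 0.035, 0], [1, 0, -0.246, 0.044, 0], [1, 0, -0.271, 0.054, 0], [1, 0, -0.296, 0.066, 0], [1, 0, -0.321, 0.078, 0], [1, 0, -0.345, 0.091, 0], [1, 0, -0.368, 0.106, 0], [1, 0, -0.391, 0.121, 0], [1, 0, -0.413, 0.137, 0], [1, 0, -0.435, 0.154, 0], [1, 0, -0.455, 0.172, 0],
```

Only a small first lift, so I can check the white tray stays down.

Request:
move_arm([
  [[1,0,-0.015,0,0],[1,0,-0.032,0,0],[1,0,-0.059,0.001,0],[1,0,-0.087,0.004,0],[1,0,-0.114,0.008,0],[1,0,-0.141,0.013,0],[1,0,-0.168,0.019,0],[1,0,-0.194,0.026,0],[1,0,-0.22,0.035,0],[1,0,-0.22,0.035,0]],
])

```text
clock: 18.68
tool_pos: [568.4, 77.8, 106.1]
eef_rot: [[-0.998, 0.003, -0.059], [0.059, -0.0, -0.998], [-0.003, -1.0, 0.0]]
force: [6.8, -8.0, 1.2]
grip_width: 10.2
```

```bash
python3 - <<'E'
from h import *
s=manip.sense();print(s["tool_pos"],s["force"],s["grip_width"],s["clock"])
a=manip.read_camera("scene");cv2.imwrite("pics/s13.png",cv2.resize(a[90:290,240:440],None,fx=3,fy=3,interpolation=2))
arc2(78.6,105.1,160,115,18,cz=62)
E
```

```text
[568.44960669  77.82388599 106.14493528] [ 6.76524783 -8.03328196  1.15971455] 10.245678444183499 18.675
[1, 0, -0.042, 0.015, 0], [1, 0, -0.069, 0.027, 0], [1, 0, -0.096, 0.040, 0], [1, 0, -0.121, 0.054, 0], [1, 0, -0.147, 0.070, 0], [1, 0, -0.171, 0.086, 0], [1, 0, -0.195, 0.103, 0], [1, 0, -0.218, 0.122, 0], [1, 0, -0.240, 0.141, 0], [1, 0, -0.261, 0.162, 0], [1, 0, -0.281, 0.183, 0], [1, 0, -0.301, 0.205, 0], [1, 0, -0.319, 0.228, 0], [1, 0, -0.337, 0.252, 0], [1, 0, -0.353, 0.276, 0], [1, 0, -0.368, 0.301, 0], [1, 0, -0.382, 0.327, 0], [1, 0, -0.395, 0.354, 0],
```

View pics/s13.png

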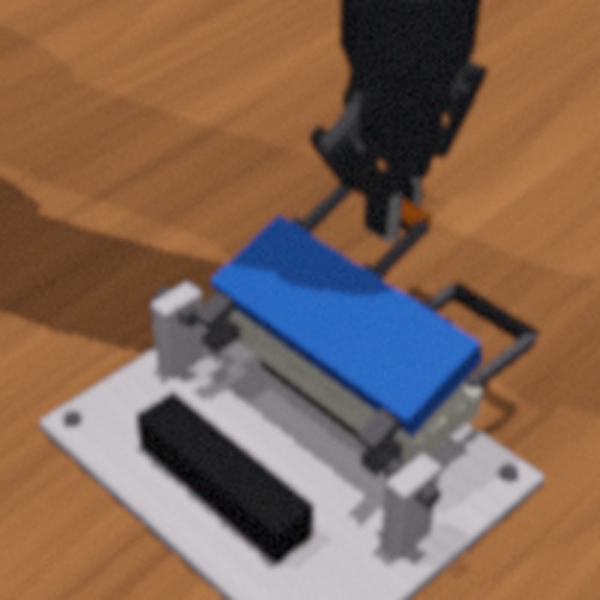

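The blue tray is lifting alone and the white one stays flat. I'll continue.

Request:
move_arm([
  [[1,-0.003,-0.02,0.006,0],[1,-0.006,-0.042,0.015,0],[1,-0.006,-0.069,0.027,0],[1,-0.006,-0.096,0.04,0],[1,-0.006,-0.121,0.054,0],[1,-0.006,-0.147,0.07,0],[1,-0.006,-0.171,0.086,0],[1,-0.006,-0.195,0.103,0],[1,-0.006,-0.218,0.122,0],[1,-0.006,-0.24,0.141,0],[1,-0.006,-0.261,0.162,0],[1,-0.006,-0.281,0.183,0],[1,-0.006,-0.301,0.205,0],[1,-0.006,-0.319,0.228,0],[1,-0.006,-0.337,0.252,0],[1,-0.006,-0.353,0.276,0],[1,-0.006,-0.368,0.301,0],[1,-0.006,-0.382,0.327,0],[1,-0.006,-0.395,0.354,0],[1,-0.006,-0.395,0.354,0]],
])

```text
clock: 21.22
tool_pos: [564.7, 10.3, 186.4]
eef_rot: [[-0.998, 0.002, -0.055], [0.055, 0.002, -0.998], [-0.002, -1.0, -0.003]]
force: [-5.5, 9.4, 20.9]
grip_width: 10.1
```

```bash
python3 - <<'E'
from h import *
s=manip.sense();print(s["tool_pos"],s["force"],s["grip_width"],s["clock"])
a=manip.read_camera("scene");cv2.imwrite("pics/s14.png",cv2.resize(a[90:290,240:440],None,fx=3,fy=3,interpolation=2))
arc2(7.9,184.1,115,75,16,cz=62)
E
```

```text
[564.67786943  10.28251527 186.43446255] [-5.51313613  9.39281714 20.87668404] 10.064337630029524 21.225
[1, 0, -0.012, 0.027, 0], [1, 0, -0.023, 0.054, 0], [1, 0, -0.032, 0.082, 0], [1, 0, -0.041, 0.110, 0], [1, 0, -0.048, 0.139, 0], [1, 0, -0.053, 0.168, 0], [1, 0, -0.058, 0.197, 0], [1, 0, -0.061, 0.226, 0], [1, 0, -0.063, 0.256, 0], [1, 0, -0.064, 0.285, 0], [1, 0, -0.063, 0.314, 0], [1, 0, -0.061, 0.344, 0], [1, 0, -0.058, 0.373, 0], [1, 0, -0.053, 0.402, 0], [1, 0, -0.048, 0.431, 0], [1, 0, -0.041, 0.460, 0],
```

View pics/s14.png

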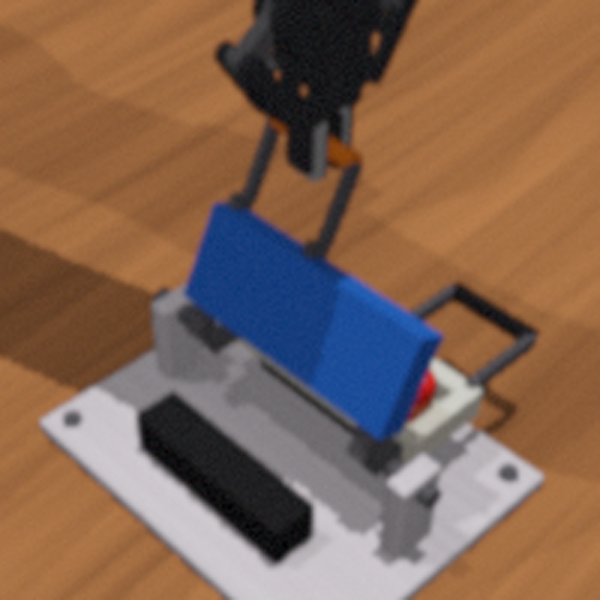

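The blue tray is clearing, and a red motor is visible in the white tray at (425,390). I'll carry on to vertical and regrip there.

Request:
move_arm([
  [[1,0,-0.015,0.014,0],[1,0,-0.022,0.027,0],[1,0,-0.033,0.054,0],[1,0,-0.042,0.082,0],[1,0,-0.051,0.11,0],[1,0,-0.058,0.139,0],[1,0,-0.063,0.168,0],[1,0,-0.068,0.197,0],[1,0,-0.071,0.226,0],[1,0,-0.073,0.256,0],[1,0,-0.073,0.256,0]],
])

```text
clock: 22.65
tool_pos: [561.3, -43.0, 200.1]
eef_rot: [[-0.998, 0.001, -0.057], [0.057, 0.0, -0.998], [-0.001, -1.0, -0.0]]
force: [-3.1, -0.6, 11.9]
grip_width: 9.7
```

Request:
move_arm([
  [[0.5,0,0,0,0],[0.5,0,0,0,0],[0.5,0,0.009,0,0],[0.5,0,0.009,0,0]],
])

```text
clock: 23.15
tool_pos: [560.9, -43.1, 197.1]
eef_rot: [[-0.998, -0.001, -0.057], [0.057, 0.0, -0.998], [0.001, -1.0, -0.0]]
force: [0.0, -0.3, 0.5]
grip_width: 21.1
```

```bash
python3 - <<'E'
from h import *
s=manip.sense();print(s["tool_pos"],s["force"],s["grip_width"],s["clock"])
a=manip.read_camera("scene");cv2.imwrite("pics/s15.png",cv2.resize(a[90:290,240:440],None,fx=3,fy=3,interpolation=2))
E
```

```text
[560.87792273 -43.06080947 197.10250436] [ 0.02649804 -0.3487595   0.45396163] 21.085538130356348 23.15
```

View pics/s15.png

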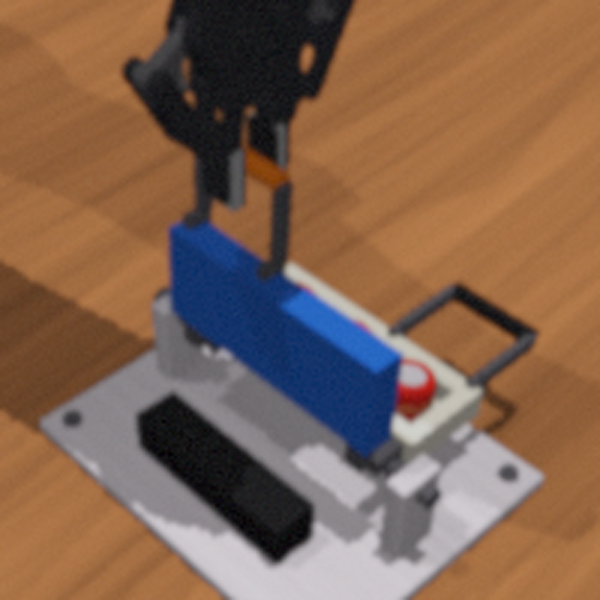

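The motors are in the white tray. The bar is centred and unloaded, so I'll regrip and go on.

Request:
move_arm([
  [[1,0,0,0,0],[1,0,0,0,0],[1,0,0,0,0],[1,0,0,0,0]],
], force=60)

```text
clock: 23.7
tool_pos: [561.0, -43.0, 197.5]
eef_rot: [[-0.998, -0.0, -0.057], [0.057, 0.0, -0.998], [0.0, -1.0, -0.0]]
force: [-1.3, 0.9, 1.9]
grip_width: 10.1
```

```bash
python3 - <<'E'
from h import *
s=manip.sense();print(s["tool_pos"],s["force"],s["grip_width"],s["clock"])
arc2(-43.1,197,93,52,16,cz=62.3)
E
```

```text
[561.01877665 -43.02995232 197.46162878] [-1.32528914  0.91240164  1.86262899] 10.069774754023832 23.7
[1, 0, -0.000, 0.024, 0], [1, 0, -0.000, 0.055, 0], [1, 0, 0.002, 0.085, 0], [1, 0, 0.005, 0.115, 0], [1, 0, 0.009, 0.145, 0], [1, 0, 0.015, 0.174, 0], [1, 0, 0.022, 0.204, 0], [1, 0, 0.031, 0.233, 0], [1, 0, 0.040, 0.261, 0], [1, 0, 0.051, 0.289, 0], [1, 0, 0.064, 0.317, 0], [1, 0, 0.077, 0.344, 0], [1, 0, 0.092, 0.370, 0], [1, 0, 0.107, 0.396, 0], [1, 0, 0.124, 0.421, 0], [1, 0, 0.142, 0.445, 0],
```

Request:
move_arm([
  [[1,0,0,0.012,0],[1,0,0,0.028,0],[1,0,0,0.055,0],[1,0,0.002,0.085,0],[1,0,0.005,0.115,0],[1,0,0.009,0.145,0],[1,0,0.015,0.174,0],[1,0,0.022,0.204,0],[1,0,0.031,0.233,0],[1,0,0.04,0.261,0],[1,0,0.051,0.289,0],[1,0,0.064,0.317,0],[1,0,0.077,0.344,0],[1,0,0.092,0.37,0],[1,0,0.107,0.396,0],[1,0,0.124,0.421,0],[1,0,0.142,0.445,0],[1,0,0.142,0.445,0]],
])

```text
clock: 25.95
tool_pos: [555.7, -132.6, 168.7]
eef_rot: [[-0.998, -0.001, -0.058], [0.058, -0.0, -0.998], [0.001, -1.0, 0.0]]
force: [-0.8, 0.7, 2.7]
grip_width: 9.9
```

```bash
python3 - <<'E'
from h import *
s=manip.sense();print(s["tool_pos"],s["force"],s["grip_width"],s["clock"])
arc2(-43.1-.445*199.6,197-28.4,52,-1,18,cz=62.5)
a=manip.read_camera("scene");cv2.imwrite("pics/s16.png",cv2.resize(a[90:290,200:440],None,fx=3,fy=3,interpolation=2))
E
```

```text
[ 555.70445091 -132.55733643  168.68185797] [-0.83644257  0.74981672  2.74956828] 9.91868885911405 25.95
[1, 0, 0.021, 0.027, 0], [1, 0, 0.045, 0.053, 0], [1, 0, 0.069, 0.077, 0], [1, 0, 0.095, 0.100, 0], [1, 0, 0.122, 0.122, 0], [1, 0, 0.150, 0.142, 0], [1, 0, 0.179, 0.161, 0], [1, 0, 0.209, 0.178, 0], [1, 0, 0.240, 0.194, 0], [1, 0, 0.272, 0.208, 0], [1, 0, 0.304, 0.221, 0], [1, 0, 0.337, 0.231, 0], [1, 0, 0.371, 0.241, 0], [1, 0, 0.404, 0.248, 0], [1, 0, 0.439, 0.254, 0], [1, 0, 0.473, 0.257, 0], [1, 0, 0.508, 0.259, 0], [1, 0, 0.542, 0.260, 0],
```

View pics/s16.png

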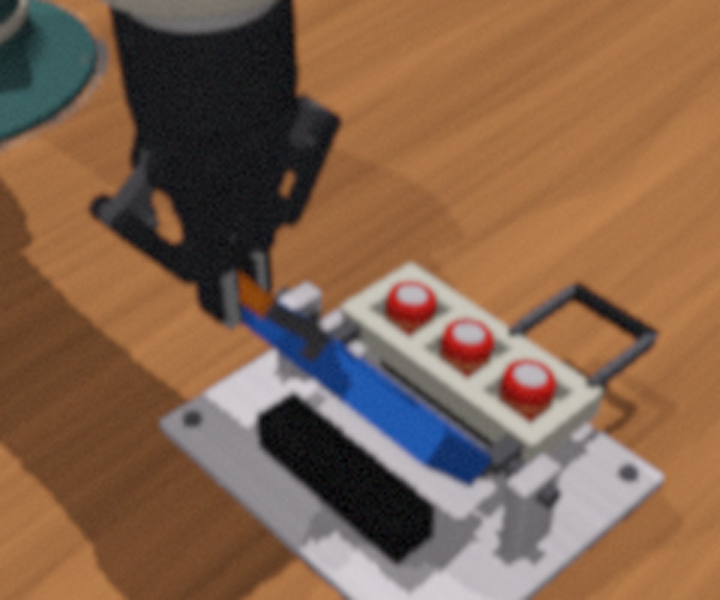

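All three motors sit upside down in the white pockets (light undersides at about (411,295), (467,335) and (529,378)). I'll lower the blue tray, slowing at the end.

Request:
move_arm([
  [[1,0,0.01,0.013,0],[1,0,0.021,0.027,0],[1,0,0.045,0.053,0],[1,0,0.069,0.077,0],[1,0,0.095,0.1,0],[1,0,0.122,0.122,0],[1,0,0.15,0.142,0],[1,0,0.179,0.161,0],[1,0,0.209,0.178,0],[1,0,0.24,0.194,0],[1,0,0.272,0.208,0],[1,0,0.304,0.221,0],[1,0,0.337,0.231,0],[1,0,0.371,0.241,0],[1,0,0.404,0.248,0],[1,0,0.439,0.254,0],[1,0,0.473,0.257,0],[1,0,0.5,0.259,0],[1,0,0.52,0.259,0],[1,0,0.525,0.259,0]],
])

```text
clock: 28.5
tool_pos: [553.0, -184.1, 63.8]
eef_rot: [[-0.998, 0.0, -0.058], [0.058, -0.0, -0.998], [-0.0, -1.0, 0.0]]
force: [-0.4, -5.4, 1.3]
grip_width: 9.8
```

Request:
move_arm([
  [[1,0,0.01,0,0],[1,0,0.015,0,0],[1,0,0.015,0,0]],
])

```text
clock: 28.88
tool_pos: [553.0, -184.1, 60.9]
eef_rot: [[-0.998, 0.0, -0.058], [0.058, -0.0, -0.998], [-0.0, -1.0, 0.0]]
force: [-1.6, -5.3, -1.0]
grip_width: 9.6
```

```bash
python3 - <<'E'
from h import *
s=manip.sense();print(s["tool_pos"],s["force"],s["grip_width"],s["clock"])
a=manip.read_camera("scene");cv2.imwrite("pics/s17.png",cv2.resize(a[130:330,200:440],None,fx=3,fy=3,interpolation=2))
E
```

```text
[ 552.97819626 -184.12199946   60.94733496] [-1.64915268 -5.31561385 -0.97204321] 9.608041135579432 28.875
```

View pics/s17.png

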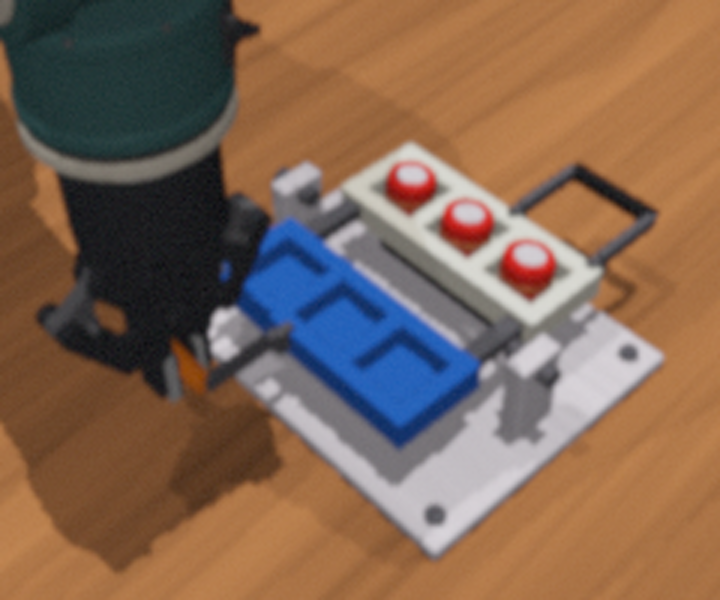

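Nearly flat. I'll press down until the rest pushes back.

Request:
move_arm([
  [[1,0,0.01,0,0],[1,0,0.02,0,0],[1,0,0.02,0,0]],
])

```text
clock: 29.3
tool_pos: [553.3, -184.2, 58.9]
eef_rot: [[-0.998, 0.001, -0.058], [0.058, -0.001, -0.998], [-0.001, -1.0, 0.001]]
force: [-15.6, -1.3, 37.8]
grip_width: 9.9
```

It's seated on its rest (38 N push back). I'll relieve that, open and withdraw.

Request:
move_arm([
  [[1,0,-0.015,0,0],[1,0,-0.015,0,0],[0.2,0,-0.015,0,0],[0.2,0,-0.015,0,0],[0.2,0,-0.015,0,0],[0.2,0,-0.05,0,0],[0.2,0,-0.1,0,0],[0.2,0,-0.2,0,0],[0.2,0,-0.35,0,0],[0.2,0,-0.5,0,0],[0.2,0,-0.65,0.1,0],[0.2,0,-0.75,0.3,0],[0.2,0,-0.8,0.5,0],[0.2,0,-0.8,0.7,0],[0.2,0,-0.8,0.9,0],[0.2,0,-0.8,0.9,0]],
])

```text
clock: 31.3
tool_pos: [541.4, -366.6, 218.1]
eef_rot: [[-0.998, 0.0, -0.062], [0.062, -0.001, -0.998], [-0.0, -1.0, 0.001]]
force: [-0.7, 1.3, -0.6]
grip_width: 33.9
```

```bash
python3 - <<'E'
from h import *
s=manip.sense();print(s["tool_pos"],s["force"],s["grip_width"],s["clock"])
a=manip.read_camera("scene");b=manip.read_camera("top");cv2.imwrite("pics/sf.png",a);cv2.imwrite("pics/tf.png",b)
cv2.imwrite("pics/f.png",np.hstack([cv2.resize(a[140:330,230:430],(400,380),interpolation=2),cv2.resize(b[120:290,250:420],(380,380),interpolation=2)]))
A=orange(b,(370,190,420,260));B=orange(a,(230,220,290,270),180,160)
print(A[1],A[2],B[1],B[2]);print(tri(ray("top",*A[1]),ray("scene",*B[1])))
for n,i in(("top",b),("scene",a)):
  h=cv2.cvtColor(i,cv2.COLOR_BGR2HSV);m=cv2.inRange(h,(0,150,90),(6,255,255))|cv2.inRange(h,(172,150,90),(180,255,255))
  k,l,st,c=cv2.connectedComponentsWithStats(m);print(n,[(c[j].round(1).tolist(),onplane(n,*c[j],66).round(0).tolist(),int(st[j,4])) for j in range(1,k) if st[j,4]>40])
E
```

```text
[ 541.41140299 -366.62753339  218.13658667] [-0.70636125  1.29345035 -0.60873716] 33.891850594445366 31.3
[396.83977901 225.02762431] ((396.5, 224.0), (34.0, 5.0), 90.0) [256.07106599 245.91878173] ((255.8882598876953, 245.5889129638672), (30.53455352783203, 6.6642866134643555), 43.36342239379883)
(array([ 547.03054736, -182.97502167,   58.46783638]), [np.float64(1.0005654723318287), np.float64(1.0005654723318609)])
top [([531.9, 153.5], [667.0, -418.0, 66.0], 716), ([292.4, 167.8], [648.0, -4.0, 66.0], 108), ([290.9, 194.1], [601.0, -2.0, 66.0], 109), ([52.9, 205.9], [585.0, 419.0, 66.0], 383), ([288.7, 221.3], [554.0, 1.0, 66.0], 114)]
scene [([465.1, 117.6], [606.0, 377.0, 66.0], 653), ([336.1, 193.5], [564.0, -8.0, 66.0], 109), ([354.6, 206.1], [609.0, -10.0, 66.0], 115), ([375.1, 220.6], [657.0, -14.0, 66.0], 134)]
```

View pics/f.png

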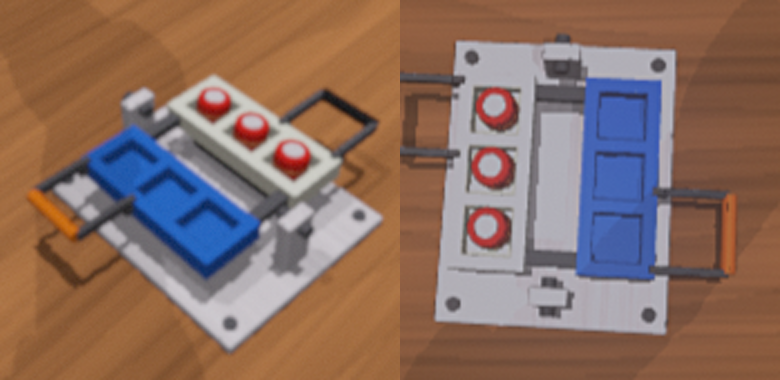

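```bash
python3 -c "
from plant import manip
print(manip.finish_job())"
```

```text
the job is handed in; nothing more can be done
None
```

The job is handed in. By my last checks all the conditions were met, but `finish_job()` gave no verdict.

**What I did:** I gripped the orange bar and swung the closed pair right over. I then swung the blue tray back alone, seated it on its rest, let go and backed off. Total time was about 31 s.

**Last checks:**
- **Turned over:** the orange grip was about 268 mm from its start, with the TCP at about 62 mm height.
- **Blue tray:** it is flat again, and the orange grip measures within about 0.2 mm of its starting position.
- **Motors:** all three are in the white tray's pockets with their light undersides up, about 100 mm from where they started. I judged their height and tilt from the pictures and did not measure them separately.
- **Robot:** it is clear of everything, with no contact force beyond sensor noise (about 1.5 N).

**What disagreed:**
- **Bar slipping in the fingers:** the bar crept about 8 mm towards the fingertips on the first half-swing, with up to about 34 N at the wrist. I opened, recentred and regripped with the trays near vertical, once in each direction.
- **Grip position along the bar:** the first grip was also about 5 mm off-centre.
- **Finger opening:** it read about 10 mm on the 12 mm bar.
- **Force when seating the blue tray:** pressing it onto its rest briefly reached about 41 N at the wrist in total. The push came through the fingers, not the gripper's body.

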